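Unlatch and hold up the hold-down bar of a keypad test fixture

ROBOT

A 6-joint arm with a two-finger parallel gripper is mounted at the origin on the work surface. World frame = base frame: x ahead of the robot, y to its left, z up, the work surface at z = 0. Lengths are in m, angles in rad, forces in N, time in s.
With the tool pointing down it reaches from about 0.35 to 0.775 m from the base axis. Payload 5.5 kg.
Tool frame: the origin (TCP) lies midway between the tips of the shut fingers; the grasp point (between the pads) lies 19 mm behind it; z points along the fingers, y is the line along which they close (so a half turn about z gives the same grasp; the last joint's range is limited). The gripper opens to 85 mm and grips with 20 to 120 N. Pads are 22 mm wide; open, the fingers measure 114 mm over their backs; the gripper's body (76 mm by 85 mm) begins 54 mm behind the grasp point. The pads swing forward as they close: fully open they stand 13 mm farther back than shut.
Start: joints at [1.045, 0.313, 0.046, 1.304, 0, 1.431], TCP at [0.216, 0.533, 0.231] pointing down, gripper open.
Joint ranges: [-2.76, 2.76], [-0.86, 1.69], [-1.03, 1.26], [-2.2, 2.34], [-1.47, 1.5], [-3.14, 3.14]. Speed limits (rad/s): [2.57, 2.57, 3.14, 3.14, 3.14, 3.14].

INTERFACE

Orientations are given as a unit quaternion [w, x, y, z].
In Python, from workcell import env gives the robot as it stands.
- The arm moves only by the tool move_arm, never from a script. Its argument "targets" is a list of rows, each a list of 3 entries, a list of its own where there are three numbers: the shift along the tool's x, y, z in mm, then the turn, a rotation vector about the tool's x, y, z in units of 10 degrees (1.0 is 10 degrees), then the closure, from -1 (fully open) to 1 (shut). In form: [[[dx, dy, dz], [ax, ay, az], gripper], ...]. A call has 1 to 5 rows; each row is the pose to reach, as a shift and turn from the pose commanded when the call began, along the tool's axes at that moment; what a row does not reach only later rows make up. A row lasts 1/8 s, in which the tool goes at most 62.5 mm and 10.7 degrees, less where a joint would pass 70% of its speed; a pose out of reach is approached as far as the arm can. A call with a gripper value outside its range is refused whole. The fingers move at their own pace and stop on an object; "squeeze" is the grip in N (left out, the last holds). Time passes only in rows, so rows that repeat a pose let the fingers close. It gives the time, the measured TCP pose, the force, the opening and the grip force at its end, in the units of the state.
- env.get_state(): the state, without advancing time (a new reading comes with each control period).
- env.read_camera(name): name is "side" or "top"; returns a dict with "pixels" (400x640x3 uint8, red, green, blue), "fovy" (degrees; the focal length in pixels is half the picture's height over the tangent of half this angle, whatever the lens; pixels are square), "cx", "cy" (the principal point, pixels), "extrinsics" (4x4, takes a point from world to camera coordinates). Camera axes: x right, y up, looking along -z (the intrinsics and any distortion apply to the point x, -y, -z); pixel columns grow to the right and rows downward; lengths in m; the calibration is good to about 2 mm. A picture is of the moment at which its call begins. There is no depth.
- env.hand_in(): hands the job in; it is judged then, once.
Trained networks look in a picture, given as the dict that the camera call returned (one of the last four; its "shot" number tells which), for a name from the list of things; names that differ only in an ending like _2 or _b are one class to them, and where a whole thing is asked for, a point or a joint stands for the part that bears it (a point fixed in the world has none). Each returns a list of dicts, best first, with "confidence" (0 to 1); they miss things now and then, are a little off and sometimes report something else, mostly with a low value. They report only what shows in the picture. A call takes as long as a camera call.
- env.spot_in(thing, picture): "centre" ([x, y, z] in m, in world coordinates, good to about 4 mm: the middle of the surface that is visible of it).
- env.regions_of(thing, picture): "mask" (400x640 bool, what is visible of it).
- env.landmark_of(thing, picture): "centre" ([x, y, z] in m, in world coordinates, good to about 4 mm: a listed point, or the origin of a listed thing).
The state is a dict: "clock": time; "joint_pos": joint angles; "qvel": joint speeds; "tau": joint torques, N m; "tcp_pos": TCP position; "orientation": TCP orientation; "wrist_force": force on the tool from outside, world axes, zero at the start; "ft_torque": the same for the moment, N m; "finger_gap": finger opening in m; "grip_force": force on a finger pad.
Only numpy, scipy, OpenCV 4.12 (cv2) and the standard library are available. Lean on these libraries where they do the work, as an engineer would, in place of code of your own. Each camera call takes 0.05 s, during which the arm holds its last target. There are 200 camera calls.

TASK

The keypad test of the largest of the three card terminals is finished: on the fixture it lies in, pull the spring latch knob out sideways, lift the hold-down bar off its ball stud and raise its front end by about 8 cm. Finish while still holding the bar up in the gripper, so that the terminal can be taken out; leave the other two fixtures latched and all three terminals lying in their nests.

Things in the scene. Friction and masses are not known exactly. Their poses are not given: they have to be found in the camera images.
- fixture_large: test fixture holding the large terminal: base plate 300 x 110 x 12 mm, fixed. Origin: centre of its underside; +x from ball stud to hinge, +y the latch knob's side, +z up. In its frame (mm): 25 mm ball at (-115, 0, 74); hinge pin along y at (125, 0, 79), cheeks up to z 94; bar 22 wide, 18 high, centred at z 79, ending in a 40 mm round socket cup (z 63 to 95) over the ball. The three differ only in nest and pusher block
- bar_large: the large terminal's hold-down bar, hinged at its far end. Origin: over the ball, at mid height of the bar, 240 mm in front of the hinge pin; while down (start) at (-115, 0, 79) mm in the fixture's frame, axes as the fixture's; raising it turns it about the fixture's +y (0.3 rad lifts this end 71 mm, stop at 1.3 rad). It drops when let go. Bar with latch: about 0.5 kg, about 3 N at this end lift it
- pull_large (a joint): spring latch of the large terminal's bar, m: 0 = shut (start), its fork under the ball, so the bar cannot rise; 0.018 = pulled right out along the fixture's +y, to a stop; the ball is free from 0.012 on. The spring pulls back with 4 N (shut) to 10 N (out) and shuts the latch when let go. The latch rides on the bar
- knob_large (a point): centre of that latch's black round pull knob, 26 mm diameter, 26 mm long along the fixture's y, the only knob on the bar; shut, at (-115, 53, 60) mm in the fixture's frame. A 19 mm thick barrel joins it to the socket cup (whose side is at y = 20 mm). Free on both x sides and above. Axes as the fixture's; it moves and turns with the bar
- terminal_large: dark grey card terminal, 170 x 80 x 24 mm (x, y, z), with keys and a blue screen, lying loose face up between the nest rails of its fixture. Origin: centre of its underside.
- fixture_medium: test fixture holding the medium terminal: base plate 300 x 110 x 12 mm, fixed. Origin: centre of its underside; +x from ball stud to hinge, +y the latch knob's side, +z up. In its frame (mm): 25 mm ball at (-115, 0, 74); hinge pin along y at (125, 0, 79), cheeks up to z 94; bar 22 wide, 18 high, centred at z 79, ending in a 40 mm round socket cup (z 63 to 95) over the ball. The three differ only in nest and pusher block
- bar_medium: the medium terminal's hold-down bar, hinged at its far end. Origin: over the ball, at mid height of the bar, 240 mm in front of the hinge pin; while down (start) at (-115, 0, 79) mm in the fixture's frame, axes as the fixture's; raising it turns it about the fixture's +y (0.3 rad lifts this end 71 mm, stop at 1.3 rad). It drops when let go. Bar with latch: about 0.5 kg, about 3 N at this end lift it
- pull_medium (a joint): spring latch of the medium terminal's bar, m: 0 = shut (start), its fork under the ball, so the bar cannot rise; 0.018 = pulled right out along the fixture's +y, to a stop; the ball is free from 0.012 on. The spring pulls back with 4 N (shut) to 10 N (out) and shuts the latch when let go. The latch rides on the bar
- knob_medium (a point): centre of that latch's black round pull knob, 26 mm diameter, 26 mm long along the fixture's y, the only knob on the bar; shut, at (-115, 53, 60) mm in the fixture's frame. A 19 mm thick barrel joins it to the socket cup (whose side is at y = 20 mm). Free on both x sides and above. Axes as the fixture's; it moves and turns with the bar
- terminal_medium: dark grey card terminal, 140 x 69 x 24 mm (x, y, z), with keys and a blue screen, lying loose face up between the nest rails of its fixture. Origin: centre of its underside.
- fixture_small: test fixture holding the small terminal: base plate 300 x 110 x 12 mm, fixed. Origin: centre of its underside; +x from ball stud to hinge, +y the latch knob's side, +z up. In its frame (mm): 25 mm ball at (-115, 0, 74); hinge pin along y at (125, 0, 79), cheeks up to z 94; bar 22 wide, 18 high, centred at z 79, ending in a 40 mm round socket cup (z 63 to 95) over the ball. The three differ only in nest and pusher block
- bar_small: the small terminal's hold-down bar, hinged at its far end. Origin: over the ball, at mid height of the bar, 240 mm in front of the hinge pin; while down (start) at (-115, 0, 79) mm in the fixture's frame, axes as the fixture's; raising it turns it about the fixture's +y (0.3 rad lifts this end 71 mm, stop at 1.3 rad). It drops when let go. Bar with latch: about 0.5 kg, about 3 N at this end lift it
- pull_small (a joint): spring latch of the small terminal's bar, m: 0 = shut (start), its fork under the ball, so the bar cannot rise; 0.018 = pulled right out along the fixture's +y, to a stop; the ball is free from 0.012 on. The spring pulls back with 4 N (shut) to 10 N (out) and shuts the latch when let go. The latch rides on the bar
- knob_small (a point): centre of that latch's black round pull knob, 26 mm diameter, 26 mm long along the fixture's y, the only knob on the bar; shut, at (-115, 53, 60) mm in the fixture's frame. A 19 mm thick barrel joins it to the socket cup (whose side is at y = 20 mm). Free on both x sides and above. Axes as the fixture's; it moves and turns with the bar
- terminal_small: dark grey card terminal, 112 x 58 x 24 mm (x, y, z), with keys and a blue screen, lying loose face up between the nest rails of its fixture. Origin: centre of its underside.

How it is judged:
By the outcome, as a careful person would: the job done as asked, in the order asked, and still so for the second after the job is handed in, while the arm keeps its last pose, push and grip.
It also fails if it takes over 35 s, if anything falls off the work surface, if the arm or the gripper's body presses on something with over 40 N, if the wrist force passes 120 N, or if a joint passes its speed limit or range.

## Working session

There is one attempt and no reset: what is moved stays moved. The work goes in short steps, Python scripts to look and compute and a tool call to move; the robot and the scene stay as the last step left them, time stands still between calls to the robot, and variables do not carry over. Pictures are saved under pics/ and viewed, at most 10 in all, crops included, and the job is handed in when it is done.

Besides the shell and the picture viewer there is one more tool, called after "Emit:" as a command line: name --argument value ..., lists and objects as JSON in quotes. move_arm: Moves the arm, as the interface text tells. Its arguments: {"type":"object","properties":{"targets":{"type":"array","items":{"type":"array"}},"squeeze":{"type":"number"}},"required":["targets"]}

```bash
mkdir -p pics; cat > h.py <<'E'
from workcell import env
import numpy as np, cv2
from scipy.spatial.transform import Rotation as R
def save(p,n,crop=None,s=1):
    im=p["pixels"][:,:,::-1]
    if crop: im=im[crop[1]:crop[3],crop[0]:crop[2]]
    cv2.imwrite("pics/"+n,cv2.resize(im,None,fx=s,fy=s,interpolation=cv2.INTER_CUBIC))
E
python3 - <<'E'
from h import *
np.set_printoptions(precision=4,suppress=True)
s=env.get_state();print(s)
for c in("top","side"):
    p=env.read_camera(c);save(p,c+"0.png")
    print(c,p["fovy"],p["cx"],p["cy"],[k for k in p],p["extrinsics"])
    for z in("large","medium","small"):
        for t in("fixture_","bar_","knob_","terminal_"):
            print(t+z,[(np.array(d["centre"]).round(4),round(d["confidence"],2)) for d in env.landmark_of(t+z,p)[:3]])
E
```

```text
{'clock': 0.0, 'joint_pos': array([1.0454, 0.314 , 0.045 , 1.3036, 0.    , 1.4312]), 'qvel': array([-0.0014, -0.0009,  0.0003, -0.0003, -0.0018, -0.0008]), 'tau': array([ -0.0009, -48.0628,  29.8533,   0.0193,  -0.0002,  -0.    ]), 'tcp_pos': array([0.2161, 0.5323, 0.2304]), 'orientation': array([-0.0003,  0.1917,  0.9815, -0.0009]), 'wrist_force': array([-0.6437,  0.3606,  0.4712]), 'ft_torque': array([ 0.001 , -0.0413, -0.0098]), 'grip_force': 0.0, 'finger_gap': 0.08557579263844965}
top 56.476450830577946 314.70156212964554 200.63965744659717 ['pixels', 'fovy', 'cx', 'cy', 'extrinsics', 'shot'] [[ 0.012  -0.9996  0.0244 -0.0075]
 [ 0.9809  0.0165  0.194  -0.5566]
 [-0.1943  0.0216  0.9807 -0.8089]
 [ 0.      0.      0.      1.    ]]
fixture_large [(array([ 0.5517, -0.2968, -0.003 ]), 0.68)]
bar_large []
knob_large [(array([ 0.4493, -0.2199,  0.0625]), 0.66), (array([0.6519, 0.3002, 0.0087]), 0.28)]
terminal_large [(array([ 0.5589, -0.2976,  0.0118]), 0.78)]
fixture_medium [(array([0.6859, 0.0078, 0.002 ]), 0.76), (array([ 0.5521, -0.2964, -0.003 ]), 0.66)]
bar_medium [(array([0.567
[... 844 characters left out ...]
97]), 0.59)]
knob_large [(array([ 0.4465, -0.2174,  0.0603]), 0.75)]
terminal_large [(array([ 0.5607, -0.2996,  0.0088]), 0.58)]
fixture_medium [(array([ 0.6814,  0.008 , -0.002 ]), 0.62)]
bar_medium [(array([ 0.5579, -0.2989,  0.0106]), 0.67), (array([0.566 , 0.0039, 0.0788]), 0.6)]
knob_medium []
terminal_medium [(array([0.6875, 0.008 , 0.0139]), 0.93), (array([0.5364, 0.3342, 0.077 ]), 0.69), (array([0.5666, 0.0622, 0.0561]), 0.5)]
fixture_small [(array([0.6443, 0.2961, 0.0028]), 0.75)]
bar_small [(array([0.5337, 0.3326, 0.0795]), 0.72)]
knob_small [(array([0.5528, 0.3837, 0.0581]), 0.57), (array([ 0.5512, -0.2966, -0.0023]), 0.45)]
terminal_small [(array([0.6476, 0.2915, 0.0095]), 0.73)]
```

View pics/top0.png

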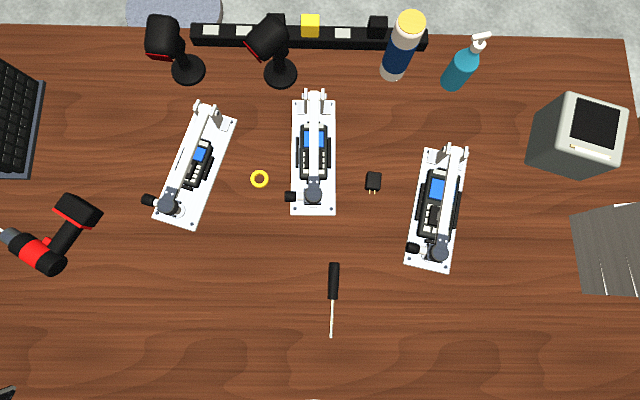

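View pics/side0.png

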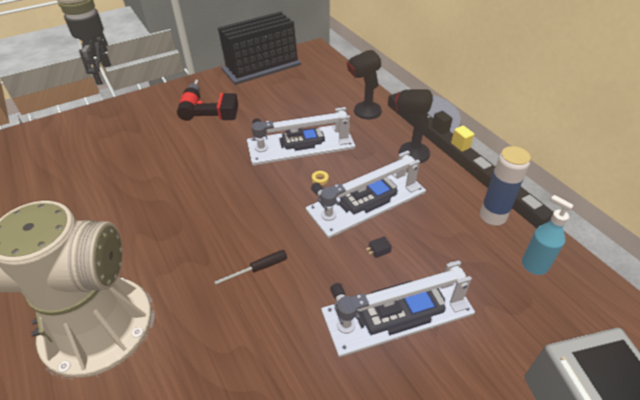

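Top view: small fixture left (cup ~168,205), medium centre (cup ~313,192), large right (cup ~437,250, knob ~412,247). I'll check the terminals' sizes and refine the right fixture's yaw.

```bash
cat >> h.py <<'E'
def proj(p,X):
    X=np.atleast_2d(X);E=np.array(p["extrinsics"]);c=X@E[:3,:3].T+E[:3,3]
    f=200/np.tan(np.radians(p["fovy"])/2)
    return np.c_[p["cx"]+f*c[:,0]/-c[:,2],p["cy"]-f*c[:,1]/-c[:,2]]
def unproj(p,uv,z):
    E=np.array(p["extrinsics"]);f=200/np.tan(np.radians(p["fovy"])/2)
    uv=np.atleast_2d(uv);d=np.c_[(uv[:,0]-p["cx"])/f,-(uv[:,1]-p["cy"])/f,-np.ones(len(uv))]@E[:3,:3]
    o=-E[:3,:3].T@E[:3,3];return o+d*((z-o[2])/d[:,2])[:,None]
def fw(x,y,yaw,P): return np.array([x,y,0])+np.atleast_2d(P)@R.from_euler('z',yaw).as_matrix().T
E
python3 - <<'E'
from h import *
np.set_printoptions(precision=4,suppress=True)
ims=[]
for c in("top","side"):
    p=env.read_camera(c)
    for z in("large","medium","small"):
        for t,h in(("terminal_",.04),("fixture_",.012)):
            for d in env.regions_of(t+z,p)[:2]:
                m=d["mask"];v,u=np.nonzero(m)
                W=unproj(p,np.c_[u,v],h)[:,:2].astype(np.float32)
                r=cv2.minAreaRect(W*1000);print(c,t+z,round(d["confidence"],2),len(u),[np.round(q,1) for q in r])
    im=p["pixels"][:,:,::-1].copy();im=cv2.resize(im,None,fx=4,fy=4,interpolation=cv2.INTER_CUBIC)
    for yaw,col in((-.16,(0,0,255)),(-.20,(0,255,0))):
        b=fw(.5518,-.2976,yaw,[[a*.15,e*.055,.012] for a,e in((-1,-1),(1,-1),(1,1),(-1,1))])
        cv2.polylines(im,[np.int32(proj(p,b)*4+1.5)],True,col,1)
        k=fw(.5518,-.2976,yaw,[[-.115,.053,.06],[-.115,0,.095]])
        for q in proj(p,k): cv2.circle(im,tuple(np.int32(q*4+1.5)),4,col,-1)
    q=np.int32(proj(p,[.55,-.29,.04])[0]*4);im=im[max(q[1]-290,0):q[1]+290,max(q[0]-350,0):q[0]+350]
    cv2.imwrite(f"pics/o_{c}.png",im)
E
```

```text
top terminal_large 0.82 1132 [array([ 555.6, -292.4]), array([ 81.2, 170. ]), np.float64(77.8)]
top terminal_large 0.65 636 [array([644.8, 278.9]), array([ 41.7, 114.6]), np.float64(72.6)]
top fixture_large 0.75 4460 [array([ 563.2, -298.7]), array([114.6, 323.4]), np.float64(77.3)]
top fixture_large 0.25 133 [array([ 454.3, -235.5]), array([30.5, 25.9]), np.float64(74.0)]
top terminal_medium 0.96 893 [array([683.1,   6.2]), array([142.2,  71.9]), np.float64(1.2)]
top terminal_medium 0.42 4305 [array([ 558. , -288.2]), array([109. , 313.5]), np.float64(77.5)]
top fixture_medium 0.78 4857 [array([696.8,  13.9]), array([335.8, 127.1]), np.float64(0.1)]
top terminal_small 0.9 587 [array([644.8, 278.8]), array([ 39.1, 115.1]), np.float64(74.3)]
top fixture_small 0.56 5251 [array([657. , 304.9]), array([154., 319.]), np.float64(70.4)]
side terminal_large 0.84 1710 [array([ 548.1, -315.5]), array([ 57.6, 173. ]), np.float64(77.1)]
side fixture_large 0.72 6219 [array([ 570.8, -280.4]), array([163.7, 338.1]), np.float64(76.2)]
side terminal_medium 0.65 815 [array([678.8,  -9.6]), array([ 66.1, 148.7]), np.float64(89.9)]
side terminal_medium 0.44 150 [array([ 457.8, -203.6]), array([31.6, 27.2]), np.float64(81.8)]
side fixture_medium 0.82 3891 [array([704.6,  34.2]), array([358.7, 177.6]), np.float64(0.1)]
side fixture_medium 0.3 6039 [array([ 572.2, -277.1]), array([163.4, 338.7]), np.float64(77.5)]
side terminal_small 0.97 502 [array([641.5, 279. ]), array([ 76.4, 115.8]), np.float64(74.2)]
side fixture_small 0.82 3372 [array([664.3, 330.4]), array([217.4, 319.3]), np.float64(70.6)]
side fixture_small 0.27 489 [array([658.5, 312. ]), array([ 80.2, 119. ]), np.float64(73.2)]
```

View pics/o_top.png

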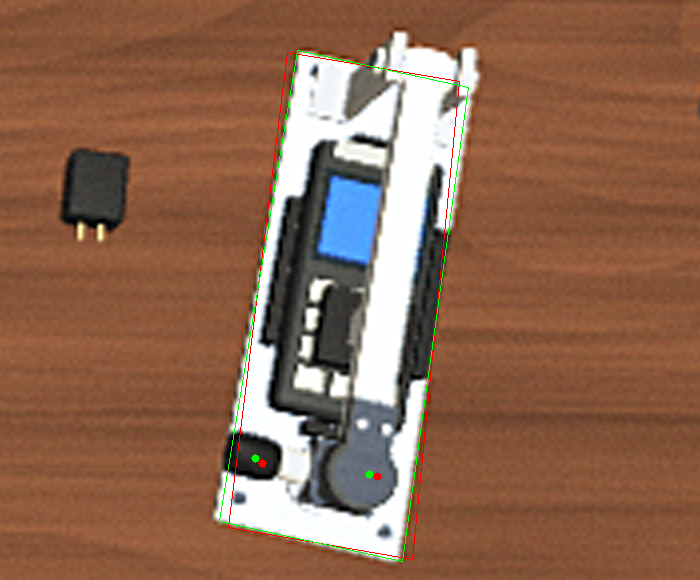

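View pics/o_side.png

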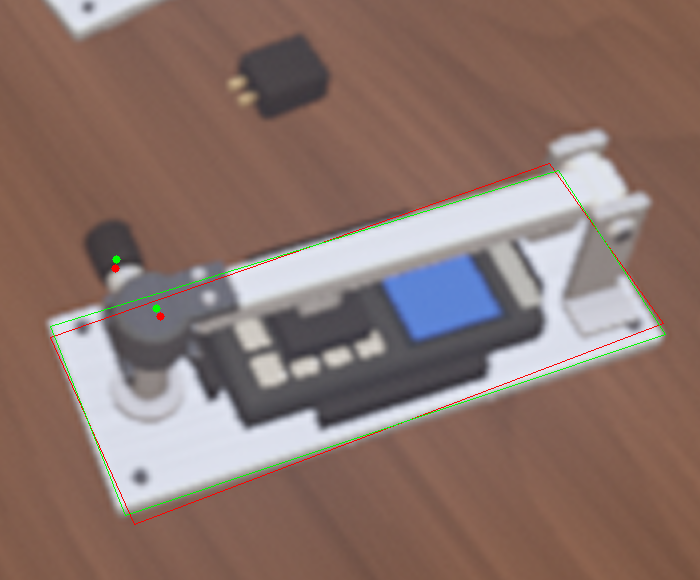

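Confirmed: the right fixture holds the 170 mm terminal. The plate outline fits yaw ≈ -0.21, with the knob near (0.449, -0.219). I'll plan the tool poses next.

```bash
cat >> h.py <<'E'
YAW=-.215; HINGE=fw(.5512,-.296,YAW,[.125,0,.079])[0]
def goal(knob,dz=0,pull=0,th=0,opn=0):
    "tool pose: TCP 19mm below knob, y along fixture x; pulled, raised by th"
    F=R.from_euler('z',YAW); fx,fy,_=F.as_matrix().T
    p=np.array(knob)+[0,0,-.019+dz]+fy*pull
    T=R.from_matrix(np.c_[np.cross(fx,[0,0,-1]),fx,[0,0,-1]])
    Q=R.from_rotvec(fy*th); return HINGE+Q.apply(p-HINGE),Q*T
def delta(g,s=None):
    s=s or env.get_state(); q=s["orientation"];C=R.from_quat([*q[1:],q[0]])
    return (C.inv().apply(g[0]-s["tcp_pos"])*1000).round(1),(np.degrees((C.inv()*g[1]).as_rotvec())/10).round(2)
E
python3 - <<'E'
from h import *
print(goal([.449,-.219,.06])[0],goal([.449,-.219,.06])[1].as_matrix().round(3),delta(goal([.449,-.219,.06],dz=.15)))
E
```

```text
[ 0.449 -0.219  0.041] [[ 0.213  0.977  0.   ]
 [ 0.977 -0.213  0.   ]
 [ 0.     0.    -1.   ]] (array([-498.4, -609. ,   40.3]), array([ 0.  , -0.  ,  8.02]))
```

Emit:
move_arm --targets '[[[-60,-120,20],[0,0,1.0],-1],[[-120,-180,20],[0,0,2.0],-1],[[-180,-240,30],[0,0,3.0],-1],[[-230,-300,30],[0,0,4.0],-1],[[-280,-360,30],[0,0,5.0],-1]]'

```text
clock: 2.62
tcp_pos: [0.2955, 0.2314, 0.2065]
orientation: [0.0, 0.59, 0.807, 0.001]
wrist_force: [1.6, -0.4, 0.2]
finger_gap: 0.0857
grip_force: 0.0
```

```bash
python3 -c "
from h import *
print(env.get_state()['tcp_pos'],delta(goal([.449,-.219,.06],dz=.12)))"
```

```text
[0.29548002 0.23135627 0.20646704] (array([-475.7,    9.9,   45.5]), array([ 0.01, -0.  ,  2.99]))
```

Emit:
move_arm --targets '[[[-60,20,5],[0,0,1.0],-1],[[-120,30,5],[0,0,2.0],-1],[[-180,30,5],[0,0,3.0],-1],[[-240,30,5],[0,0,3.0],-1],[[-300,20,5],[0,0,3.0],-1]]'

```text
clock: 3.25
tcp_pos: [0.4072, -0.0485, 0.2017]
orientation: [0.001, 0.778, 0.629, 0.001]
wrist_force: [1.1, -0.7, 0.2]
finger_gap: 0.0854
grip_force: 0.0
```

Emit:
move_arm --targets '[[[-60,0,0],[0,0,0],-1],[[-120,0,0],[0,0,0],-1],[[-120,0,0],[0,0,0],-1]]'

```text
clock: 3.62
tcp_pos: [0.3806, -0.1676, 0.2015]
orientation: [0.001, 0.78, 0.625, -0.0]
wrist_force: [0.1, -0.1, 0.0]
finger_gap: 0.085
grip_force: 0.0
```

```bash
python3 - <<'E'
from h import *
print(env.get_state()['tcp_pos'],delta(goal([.449,-.219,.06],dz=.07)))
p=env.read_camera("side")
for t in("knob_large","bar_large","fixture_large"): print(t,[(np.array(d["centre"]).round(4),round(d["confidence"],2)) for d in env.landmark_of(t,p)[:2]])
E
```

```text
[ 0.38064498 -0.16764131  0.20147268] (array([-35.2,  77.8,  90.6]), array([ 0.  ,  0.01, -0.02]))
knob_large [(array([ 0.4488, -0.2162,  0.0617]), 0.67)]
bar_large [(array([ 0.4408, -0.2704,  0.0791]), 0.79)]
fixture_large [(array([ 5.500e-01, -2.992e-01, -2.000e-04]), 0.84)]
```

Emit:
move_arm --targets '[[[-20,40,0],[0,0,0],-1],[[-35,78,40],[0,0,0],-1],[[-35,78,85],[0,0,0],-1],[[-35,78,85],[0,0,0],-1]]'

```text
clock: 4.32
tcp_pos: [0.4482, -0.2105, 0.1132]
orientation: [-0.004, 0.777, 0.63, -0.001]
wrist_force: [-0.3, 1.1, 0.9]
finger_gap: 0.0855
grip_force: 0.0
```

```bash
python3 - <<'E'
from h import *
print(env.get_state()['tcp_pos'],delta(goal([.449,-.2185,.06])))
p=env.read_camera("side");save(p,"s1.png",(260,220,480,370),3)
p=env.read_camera("top");
print([(np.array(d["centre"]).round(4),round(d["confidence"],2)) for d in env.landmark_of("knob_large",p)[:2]])
E
```

```text
[ 0.44815222 -0.21050563  0.11319572] (array([-7.9,  3. , 72.1]), array([-0.04, -0.02,  0.04]))
[(array([ 0.4532, -0.2208,  0.061 ]), 0.56), (array([0.5518, 0.3797, 0.06  ]), 0.43)]
```

View pics/s1.png

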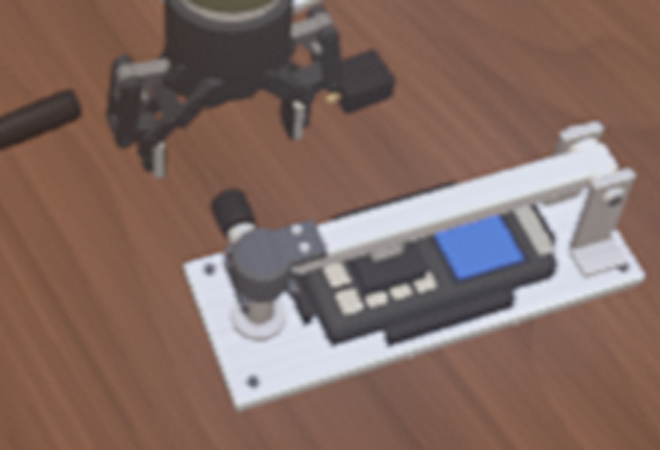

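```bash
python3 - <<'E'
from h import *
print(env.get_state()['tcp_pos'],delta(goal([.4495,-.2188,.06])))
E
```

```text
[ 0.45108313 -0.2134691   0.11805854] (array([-5.5, -0.6, 77.1]), array([0.01, 0.  , 0.03]))
```

Emit:
move_arm --targets '[[[-5,0,30],[0,0,0],-1],[[-5,0,55],[0,0,0],-1],[[-5,0,75],[0,0,0],-1],[[-5,0,78],[0,0,0],-1],[[-5,0,78],[0,0,0],-1]]'

```text
clock: 5.1
tcp_pos: [0.4501, -0.2196, 0.04]
orientation: [0.001, 0.778, 0.629, 0.0]
wrist_force: [-0.1, -0.5, -0.9]
finger_gap: 0.0854
grip_force: 0.0
```

```bash
python3 - <<'E'
from h import *
p=env.read_camera("side");save(p,"s2.png",(260,220,480,370),3)
s=env.get_state();print(s['tcp_pos'],s['wrist_force'],delta(goal([.4495,-.2188,.06])))
E
```

```text
[ 0.45023381 -0.21967264  0.04006397] [ 0.36931369 -0.46681642  0.81002675] (array([ 0.7, -0.9, -0.9]), array([0.02, 0.01, 0.02]))
```

View pics/s2.png

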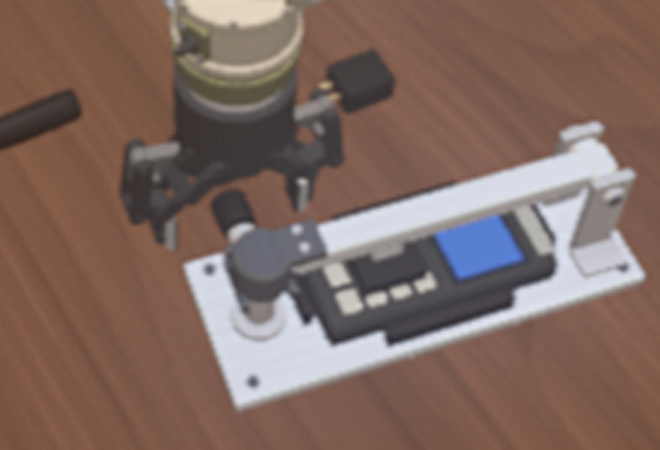

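The knob, at crop (230,208), sits midway between the fingertips at (168,230) and (300,190). Closing the gripper.

Emit:
move_arm --targets '[[[0,0,0],[0,0,0],1],[[0,0,0],[0,0,0],1],[[0,0,0],[0,0,0],1],[[0,0,0],[0,0,0],1],[[0,0,0],[0,0,0],1]]' --squeeze 70

```text
clock: 5.78
tcp_pos: [0.451, -0.2195, 0.039]
orientation: [0.001, 0.778, 0.629, 0.001]
wrist_force: [4.4, 1.8, 1.0]
finger_gap: 0.0244
grip_force: 68.5
```

```bash
python3 - <<'E'
from h import *
s=env.get_state();print(s)
E
```

```text
{'clock': 5.775, 'joint_pos': array([-0.6142913 ,  0.31701834, -0.4558964 ,  0.79455725,  0.00187158,
        1.16758958]), 'qvel': array([ 0.00133191, -0.00048907,  0.00158864, -0.00028953,  0.00039437,
       -0.0001816 ]), 'tau': array([ -1.59386158, -41.40968442,  21.56406105,   1.37367938,
        -1.11790963,  -0.16746118]), 'tcp_pos': array([ 0.45099885, -0.21951613,  0.03904544]), 'orientation': array([0.00134337, 0.77766094, 0.62868102, 0.0013542 ]), 'wrist_force': array([4.42640287, 1.76686551, 1.03848093]), 'ft_torque': array([ 0.238324  , -0.86436931, -0.15622422]), 'grip_force': 68.48771095275879, 'finger_gap': 0.02442581440878281}
```

Emit:
move_arm --targets '[[[4,0,0],[0,0,0],1],[[8,0,0],[0,0,0],1],[[12,0,0],[0,0,0],1],[[16,0,0],[0,0,0],1],[[16,0,0],[0,0,0],1]]'

```text
clock: 6.4
tcp_pos: [0.454, -0.2065, 0.0391]
orientation: [0.003, 0.778, 0.628, -0.001]
wrist_force: [2.2, -8.1, -1.5]
finger_gap: 0.0239
grip_force: 68.7
```

```bash
python3 - <<'E'
from h import *
p=env.read_camera("top");q=proj(p,[.45,-.22,.06])[0]
print(q,[(np.array(d["centre"]).round(4),round(d["confidence"],2)) for d in env.landmark_of("knob_large",p)[:2]])
p=env.read_camera("side");save(p,"s3.png",(290,240,390,330),6)
print([(np.array(d["centre"]).round(4),round(d["confidence"],2)) for d in env.landmark_of("knob_large",p)[:2]])
s=env.get_state();print(s['tcp_pos'],s['wrist_force'],s['finger_gap'])
E
```

```text
[411.6831222  248.05298564] [(array([ 0.4546, -0.21  ,  0.0635]), 0.4)]
[(array([ 0.4519, -0.2064,  0.0581]), 0.58)]
[ 0.45393603 -0.20661787  0.03910962] [ 2.10468238 -9.01669754 -1.35243891] 0.024000194941207115
```

View pics/s3.png

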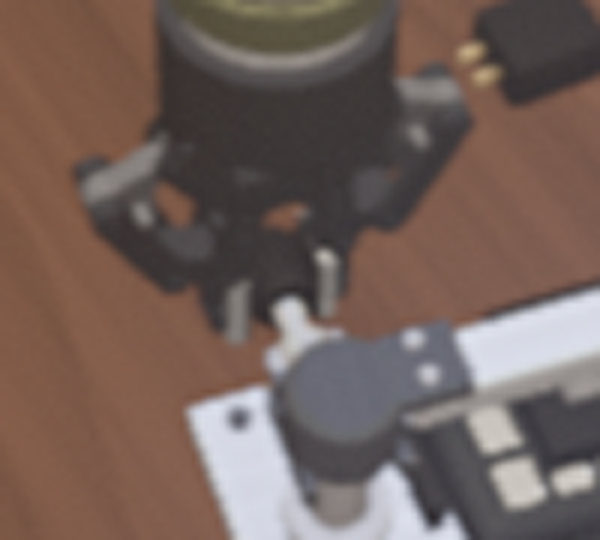

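The knob is out about 13 mm and the rod shows at crop (295,320). The spring reads about 9 N, as it should. I'll pull a little further for margin.

Emit:
move_arm --targets '[[[2,0,0],[0,0,0],1],[[4,0,0],[0,0,0],1],[[4,0,0],[0,0,0],1]]'

```text
clock: 6.98
tcp_pos: [0.4548, -0.203, 0.0391]
orientation: [0.003, 0.778, 0.628, -0.001]
wrist_force: [2.1, -8.7, -1.8]
finger_gap: 0.024
grip_force: 68.7
```

```bash
python3 - <<'E'
from h import *
s=env.get_state();C=R.from_quat([*s['orientation'][1:],s['orientation'][0]])
kn=s['tcp_pos']+[0,0,.019];print(s['tcp_pos'],s['wrist_force'],HINGE)
for th in(.04,.1,.15,.2,.25,.3,.34): print(th,delta(goal(kn,th=th)))
E
```

```text
[ 0.45475917 -0.20301076  0.0391244 ] [ 2.06923964 -8.73927703 -1.79805306] [ 0.67332205 -0.32266843  0.079     ]
0.04 (array([-0.1, -1.4, -9.6]), array([0.25, 0.04, 0.01]))
0.1 (array([ -0.1,  -2.7, -24.1]), array([0.59, 0.04, 0.01]))
0.15 (array([ -0.2,  -3.2, -36.2]), array([0.88, 0.04, 0.01]))
0.2 (array([ -0.3,  -3. , -48.3]), array([1.17, 0.04, 0.01]))
0.25 (array([ -0.4,  -2.2, -60.4]), array([1.45, 0.04, 0.01]))
0.3 (array([ -0.4,  -0.9, -72.4]), array([1.74, 0.04, 0.01]))
0.34 (array([ -0.5,   0.7, -82. ]), array([1.97, 0.04, 0.01]))
```

Total pull is about 17 mm, so the latch is clear of the ball. Raising now along the hinge arc.

Emit:
move_arm --targets '[[[0,-1,-5],[0.1,0,0],1],[[0,-1.4,-10],[0.23,0,0],1],[[0,-2,-17],[0.4,0,0],1],[[0,-2.7,-24],[0.57,0,0],1],[[0,-2.7,-24],[0.57,0,0],1]]'

```text
clock: 7.6
tcp_pos: [0.452, -0.2025, 0.0629]
orientation: [-0.036, 0.777, 0.627, -0.033]
wrist_force: [2.5, -10.4, -3.4]
finger_gap: 0.024
grip_force: 69.2
```

```bash
python3 - <<'E'
from h import *
s=env.get_state();print(s['tcp_pos'],s['wrist_force'],s['ft_torque'],s['finger_gap'])
kn=np.array([.45475917,-.20301076,.0581244])
for th in(.1,.16,.22,.28,.34): print(th,delta(goal(kn,th=th)))
p=env.read_camera("side")
for t in("knob_large","bar_large"): print([(np.array(d["centre"]).round(4),round(d["confidence"],2)) for d in env.landmark_of(t,p)[:2]])
E
```

```text
[ 0.45197475 -0.20251388  0.06288061] [  2.49823815 -10.36877822  -3.36810901] [-1.91592457 -0.56614281  0.05537164] 0.02402160438487919
0.1 (array([ 0.1,  0. , -0.3]), array([0.02, 0.04, 0.01]))
0.16 (array([  0. ,  -1.9, -14.7]), array([0.36, 0.04, 0.01]))
0.22 (array([ -0.1,  -3. , -29.2]), array([0.7 , 0.04, 0.01]))
0.28 (array([ -0.2,  -3.1, -43.8]), array([1.05, 0.04, 0.01]))
0.34 (array([ -0.3,  -2.5, -58.3]), array([1.39, 0.04, 0.01]))
[(array([ 0.4553, -0.2018,  0.0828]), 0.71)]
[(array([ 0.4409, -0.2693,  0.105 ]), 0.6)]
```

The bar is off the ball, with its origin at z ≈ 0.105. Force on the wrist is low, so I'll continue.

Emit:
move_arm --targets '[[[0,-1.9,-15],[0.35,0,0],1],[[0,-3,-29],[0.69,0,0],1],[[0,-3.1,-44],[1.03,0,0],1],[[0,-2.5,-58],[1.38,0,0],1],[[0,-2.5,-58],[1.38,0,0],1]]'

```text
clock: 8.38
tcp_pos: [0.4548, -0.203, 0.1202]
orientation: [-0.13, 0.767, 0.619, -0.108]
wrist_force: [0.1, -9.8, -2.8]
finger_gap: 0.024
grip_force: 70.2
```

```bash
python3 - <<'E'
from h import *
p=env.read_camera("side");save(p,"s4.png",(240,120,500,360),3)
for t in("knob_large","bar_large","terminal_large","terminal_medium","terminal_small"): print(t,[(np.array(d["centre"]).round(4),round(d["confidence"],2)) for d in env.landmark_of(t,p)[:1]])
s=env.get_state();print(s['clock'],s['tcp_pos'],s['wrist_force'],s['finger_gap'],s['qvel'].round(3))
print(delta(goal([.45475917,-.20301076,.0581244],th=.34)))
E
```

```text
knob_large [(array([ 0.4588, -0.1995,  0.1398]), 0.65)]
bar_large [(array([ 0.4522, -0.2731,  0.1606]), 0.88)]
terminal_large [(array([ 0.5566, -0.2978,  0.0115]), 0.74)]
terminal_medium []
terminal_small [(array([0.6494, 0.2939, 0.0114]), 0.65)]
8.675 [ 0.45474502 -0.20292759  0.11981567] [  1.9376681  -10.58663238  -4.31045628] 0.024318207002936645 [ 0.001 -0.003 -0.    -0.001  0.    -0.002]
(array([-0.1, -0. , -1.4]), array([0.01, 0.04, 0.01]))
```

View pics/s4.png

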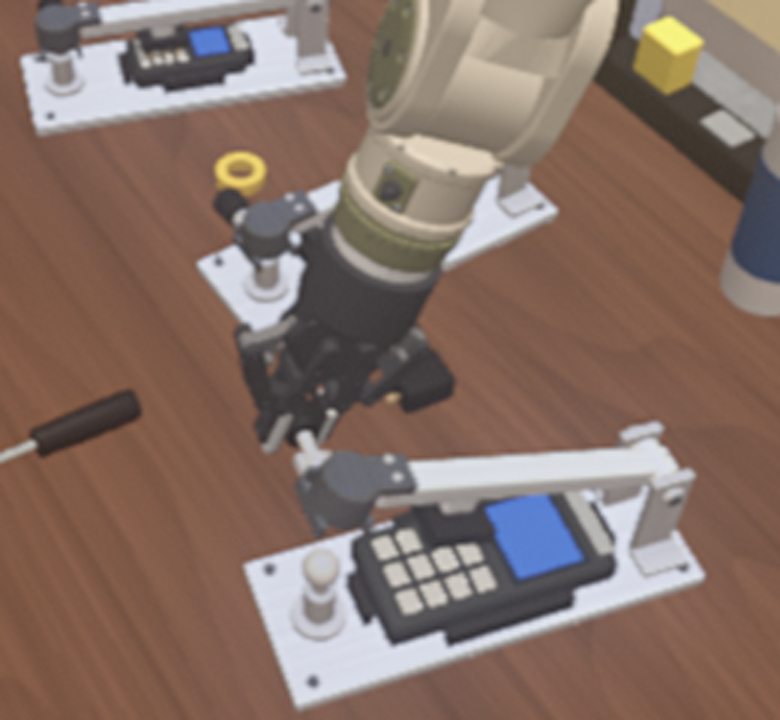

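The bar is raised about 8 cm (z 79 → ~160 mm) and the ball stud is exposed at crop (322,570). The terminal is in its nest, the other two fixtures are undisturbed, and the grip is steady. Handing in.

```bash
python3 -c "
from h import *
print(env.hand_in())"
```

```text
the job is handed in; nothing more can be done
None
```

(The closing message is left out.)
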